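# Clear the jar out of the drawer and put the mould away

### The job

Someone left a tall jar standing in the front bay of the open drawer. First take it out, keeping it upright, and stand it in the white wire tray; then take the aluminium mould block out of its stand and set it down in the drawer's front bay, upright with its bolt heads up (set it down, do not let it drop in), and push the drawer fully shut. Leave the turntable, the pot and the paint roller where they are.

Things in the scene. Friction and masses are not known exactly. Their poses are not given: they have to be found in the camera images.
- jar: The obstacle: round white plastic jar with a grey screw lid, 38 mm diameter, 115 mm tall. Origin at the centre of its underside, z up along its axis. It stands on the floor of the drawer's front bay and sticks up 45 mm above the bay's walls; the drawer cannot shut over it.
- mould: Two-part aluminium mould block, 66 mm (its x) by 38 mm (its y) by 50 mm tall, about 0.35 kg, with a parting line at half height, a dark pouring hole and four dark bolt heads flush in its top. Origin at the centre of its underside, z up. At the start it stands in the stand. Either way round is fine.
- stand: Grey-painted U-shaped steel stand, fixed, left or right of the drawer. Origin: centre of its underside. Floor 6 mm thick, 110 mm (x) by 62 mm (y); two cheeks 6 mm thick across x, 75 mm apart inside, 76 mm high, close to the mould's short ends. Open towards +y and -y, with lips there 25 to 30 mm off centre, tops at 14 mm. Here the mould can only be gripped across its 38 mm width.
- tray: White wire tray, fixed, on the other side of the drawer from the stand. Origin at the centre of its underside. 160 mm (x) by 130 mm (y) outside, 3 mm floor, rim 3 mm thick and 14 mm high. The jar goes anywhere in it.
- bay (a point): Centre of the floor of the drawer's front bay, 22 mm above the work surface; moves with the drawer. x points into the cabinet, y across the drawer. The bay is 50 mm in x, 150 mm in y, its walls 70 mm high above this floor. The mould fits only with its 66 mm side along y: fingers have room at its short ends only. The drawer's front face is 33 mm off in -x, its top 101 mm above the work surface.
- pull (a point): Middle of the drawer's steel bar handle (100 mm long across the drawer, on two posts), 35 mm out (-x) from the drawer's front and 78 mm above the work surface. Axes as those of the bay.
- drawer (a joint): Opening of the drawer in m: 0 fully shut, up to 0.175 open. It slides stiffly (about 3 N) and stays where it is left.
- cabinet: Grey steel one-drawer bench cabinet, fixed, 220 mm deep (x) by 190 mm wide (y) by 115 mm high. Origin at the lower edge of its front, in the middle; x points into the cabinet, so the drawer opens along -x.
- turntable: Bystander: steel turntable, 130 mm disc on a column, 98 mm high. Origin at the centre of its underside.
- pot: Bystander: open steel pot, 90 mm across, 80 mm high. Origin at the centre of its underside.
- roller: Bystander: paint roller, yellow 48 mm by 110 mm roll lying along its x, with wire frame and red handle to its -y side. Origin under the middle of the roll.
Things that resemble listed ones, but are neither listed nor needed, are in the scene too. Of the things shaped like the jar, the white one is meant. There is more than one size of the mould; the one meant has the size given above.

How it is judged:
By the outcome, as a careful person would: the job done as asked, in the order asked, and still so for the second after the job is handed in, with the robot touching nothing.
It also fails if it takes over 72 s, if anything falls off the work surface, if the arm or the gripper's body presses on something with over 40 N, if the wrist force passes 120 N, or if a joint passes its speed limit or range.

### The arm

A 7-joint arm with a two-finger parallel gripper is mounted at the origin on the work surface. World frame = base frame: x ahead of the robot, y to its left, z up, the work surface at z = 0. Lengths are in m, angles in degrees, forces in N, time in s.
With the tool pointing down it reaches from about 0.425 to 0.825 m from the base axis. Payload 3.6 kg.
Tool frame: the origin (TCP) lies midway between the tips of the shut fingers; the grasp point (between the pads) lies 19 mm behind it; z points along the fingers, y is the line along which they close (so a half turn about z gives the same grasp; the last joint's range is limited). The gripper opens to 85 mm and grips with 20 to 120 N. Pads are 22 mm wide; open, the fingers measure 114 mm over their backs; the gripper's body (76 mm by 85 mm) begins 54 mm behind the grasp point. The pads swing forward as they close: fully open they stand 13 mm farther back than shut.
Start: joints at [65.919, 35.231, -0.722, 81.555, 0.464, 63.22, -2.315], TCP at [0.249, -0.6, 0.231] pointing down, gripper open.
Joint ranges: [-178.69, 178.69], [-17.37, 117.87], [-77.05, 75.6], [15.02, 138.74], [-78.02, 258.01], [0.78, 113.62], [-162.83, 162.83]. Speed limits (degrees/s): [159.86, 159.86, 180, 180, 180, 180, 180].

### API

Orientations are given as [roll, pitch, yaw] about the fixed x, y, z axes, in that order (R = Rz(yaw) Ry(pitch) Rx(roll)).
In Python, from rig import manip gives the robot as it stands. The module is installed in compiled form; this text tells all that it offers.
- The arm moves only by the tool move_arm, never from a script. Its arguments are lists of equal length, an entry for each row: "offset": the shift along the tool's x, y, z in units of 25 mm (1.0 is 25 mm), a list of three; "yaw": the turn about the tool's z in units of 6 degrees (1.0 is 6 degrees); "hand": the opening, from 0 (shut) to 1 (fully open). In form: {"offset": [[x, y, z], ...], "yaw": [yaw, ...], "hand": [hand, ...]}. A call has 1 to 8 rows; each row shifts and turns the commanded pose from where the row before left it, along the tool's axes as they then stand; what a row does not reach is not made up. A row lasts 1/12 s, in which the tool goes at most 41.7 mm and 7.16 degrees, less where a joint would pass 70% of its speed; a pose out of reach is approached as far as the arm can. A call is refused whole if a number of a shift passes 1 or a number of a turn 1, either way. A call with a gripper value outside its range is refused whole. The fingers move at their own pace and stop on an object; "grip_force" is the grip in N (left out, the last holds). Time passes only in rows, so rows that do not move let the fingers close. It gives the time, the measured TCP pose, the force, the opening and the grip force at its end, in the units of the state.
- manip.read_state(): the state, without advancing time (a new reading comes with each control period).
- manip.grab_frame(name): name is "side" or "top" or "wrist"; returns (picture, depth): 480x640x3 uint8, blue, green, red; 480x640 float32, m along the optical axis (not along the pixel's ray), 0 where there is no reading.
- manip.camera_info(name): a dict with "mtx" (3x3 intrinsics, pixels), "k1" (the pictures are not rectified: a ray, as slopes to the right and down, at radius r is drawn at 1 + k1 r^2 times it, then the intrinsics apply), "world_from_camera" (4x4, takes a point from camera to world coordinates); the wrist camera has in their place "mount" (4x4, takes a point from camera to tool coordinates, whose origin is the TCP and whose axes are the flange's). Camera axes: x right, y down, z forward; pixel columns grow to the right and rows downward; lengths in m; the calibration is good to about 2 mm. A picture is of the moment at which its call begins: read the wrist's pose just before it. camera_info takes no time and is no camera call.
- manip.close_job(): hands the job in; it is judged then, once.
The state is a dict: "time_s": time; "joint_pos": joint angles; "joint_vel": joint speeds; "joint_torque": joint torques, N m; "tcp_pos": TCP position; "orientation": TCP orientation; "wrist_force": force on the tool from outside, world axes, zero at the start; "ft_torque": the same for the moment, N m; "grip_width": opening from 0.0 (shut) to 1.0 (fully open); "grip_force": force on a finger pad.
Only numpy, scipy, OpenCV 4.12 (cv2) and the standard library are available. Lean on these libraries where they do the work, as an engineer would, in place of code of your own. Each camera call takes 0.05 s, during which the arm holds its last target. There are 200 camera calls.

## Working session

There is one attempt and no reset: what is moved stays moved. The work goes in short steps, Python scripts to look and compute and a tool call to move; the robot and the scene stay as the last step left them, time stands still between calls to the robot, and variables do not carry over. Pictures are saved under pics/ and viewed, at most 10 in all, crops included, and the job is handed in when it is done.

Besides the shell and the picture viewer there is one more tool, called after "Emit:" as name(argument=value, ...), one argument or row to a line, values as JSON. move_arm: Moves the arm, as the interface text tells. Its arguments: {"type":"object","properties":{"offset":{"type":"array","items":{"type":"array","items":{"type":"number"}}},"yaw":{"type":"array","items":{"type":"number"}},"hand":{"type":"array","items":{"type":"number"}},"grip_force":{"type":"number"}},"required":["offset","yaw","hand"]}

```bash
mkdir -p pics; cat > h.py <<'E'
from rig import manip
import numpy as np, cv2
def grab(n,fn):
    st=manip.read_state(); im,d=manip.grab_frame(n); cv2.imwrite(f'pics/{fn}.png',im); np.savez(f'pics/{fn}.npz',im=im,d=d,pos=st['tcp_pos'],ori=st['orientation']); return im,d
E
python3 - <<'E'
from h import *
a,_=grab('top','t0'); b,_=grab('side','s0')
for n in('top','side','wrist'): print(n,manip.camera_info(n))
s=manip.read_state(); print({k:s[k] for k in('time_s','tcp_pos','orientation','grip_width','wrist_force')})
E
```

```text
top {'mtx': array([[548.29706978,   0.        , 317.0330843 ],
       [  0.        , 548.29706978, 243.65848481],
       [  0.        ,   0.        ,   1.        ]]), 'k1': -0.04327696579150322, 'world_from_camera': array([[ 0.01858818, -0.99407211,  0.10712197,  0.34482977],
       [-0.99980943, -0.01784167,  0.0079231 ,  0.01141329],
       [-0.0059649 , -0.10724883, -0.99421432,  1.82017046],
       [ 0.        ,  0.        ,  0.        ,  1.        ]])}
side {'mtx': array([[535.37150151,   0.        , 319.99913447],
       [  0.        , 535.37150151, 238.47151922],
       [  0.        ,   0.        ,   1.        ]]), 'k1': -0.12824952297970488, 'world_from_camera': array([[-0.90733028, -0.2485656 ,  0.3390677 ,  0.0560205 ],
       [-0.42025571,  0.51379111, -0.74793304,  1.0699565 ],
       [ 0.01170045, -0.82111743, -0.57063934,  0.88728828],
       [ 0.        ,  0.        ,  0.        ,  1.        ]])}
wrist {'mtx': array([[423.26514253,   0.        , 319.95341247],
       [  0.        , 423.26514253, 249.29878691],
       [  0.        ,   0.        ,   1.        ]]), 'k1': -0.05324571782703647, 'mount': array([[ 1.58300838e-05, -9.63371906e-01, -2.68168922e-01,
         6.77370149e-02],
       [ 9.99999974e-01,  7.62437179e-05, -2.14868196e-04,
        -1.18582541e-04],
       [ 2.27444179e-04, -2.68168912e-01,  9.63371882e-01,
        -1.41749848e-01],
       [ 0.00000000e+00,  0.00000000e+00,  0.00000000e+00,
         1.00000000e+00]])}
{'time_s': 0.1, 'tcp_pos': array([ 0.24915396, -0.59958642,  0.23021181]), 'orientation': array([-1.79862036e+02,  1.12625512e-03,  2.25672663e+01]), 'grip_width': 1.0007096293047584, 'wrist_force': array([ 0.06598908, -0.58237443, -0.07438091])}
```

View pics/t0.png

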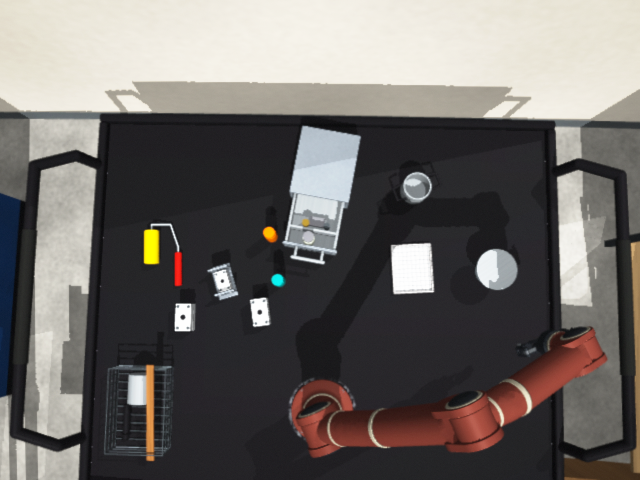

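View pics/s0.png

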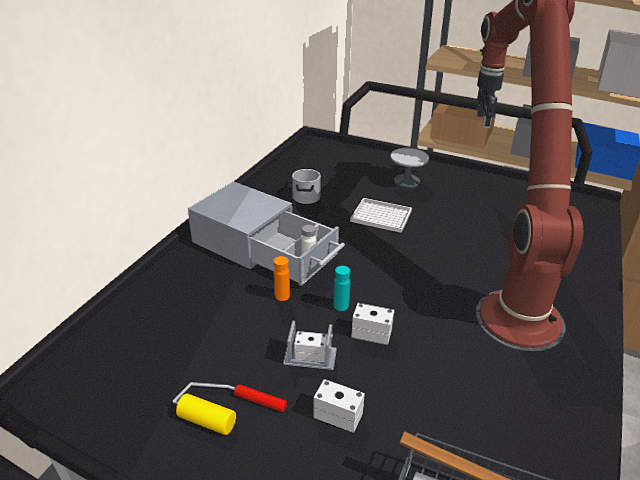

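The top view shows the drawer at about (310,230) with the jar lid at (308,238), the stand with a mould at (222,280), and the tray at (412,268).

Jar-like candidates in the top view are orange (270,234), teal (278,280) and white with a grey lid in the drawer (308,238). The white one is meant. Mould candidates are (222,280) in the stand, and larger loose ones at (184,317) and (260,312). The one in the stand is meant, and I'll check its size.

```bash
cat >> h.py <<'E'
from scipy.spatial.transform import Rotation as Ro
def load(fn):
    z=np.load(f'pics/{fn}.npz'); return z['im'],z['d'],z['pos'],z['ori']
def T(n,pos=None,ori=None):
    c=manip.camera_info(n)
    if n!='wrist': return c['world_from_camera']
    M=np.eye(4); M[:3,:3]=Ro.from_euler('xyz',ori,degrees=True).as_matrix(); M[:3,3]=pos
    return M@c['mount']
def slopes(n,uv):
    c=manip.camera_info(n)
    return cv2.undistortPoints(np.float64(uv).reshape(-1,1,2),c['mtx'],np.array([c['k1'],0,0,0,0])).reshape(-1,2)
def onplane(n,uv,z,pos=None,ori=None):
    M=T(n,pos,ori); s=slopes(n,uv); d=np.c_[s,np.ones(len(s))]@M[:3,:3].T; o=M[:3,3]
    return o+d*((z-o[2])/d[:,2])[:,None]
def cloud(n,d,pos=None,ori=None):
    v,u=np.mgrid[:480,:640]; s=slopes(n,np.stack([u,v],-1).reshape(-1,2).astype(float)).reshape(480,640,2)
    M=T(n,pos,ori); return np.dstack([s*d[...,None],d])@M[:3,:3].T+M[:3,3]
E
python3 - <<'E'
from h import *
im,d,_,_=load('t0'); P=cloud('top',d)
for nm,(u,v) in dict(jar=(308,238),stand_mould=(222,280),bigA=(184,317),bigB=(260,312),tray=(412,268),cab=(325,165),pot=(415,187),tt=(496,270),hand=(309,261)).items(): print(nm,P[v,u].round(3))
def rect(nm,x0,y0,x1,y1,zl,zh,z):
    m=np.zeros((480,640),np.uint8); w=P[y0:y1,x0:x1,2]; m[y0:y1,x0:x1]=(w>zl)&(w<zh)
    c=max(cv2.findContours(m,0,2)[0],key=cv2.contourArea)[:,0].astype(float)
    q=onplane('top',c,z)[:,:2]; r=cv2.minAreaRect((q*1000).astype(np.float32)); print(nm,r,cv2.boxPoints(r).round(0).tolist())
rect('tray',380,230,445,305,.004,.03,.014)
rect('cab',280,120,365,215,.105,.13,.115)
rect('standmould',205,255,245,305,.05,.066,.056)
rect('A',170,300,200,335,.04,.08,.06)
rect('B',245,295,275,330,.04,.08,.06)
rect('jar',300,228,318,246,.12,.16,.137)
rect('pot',395,165,440,210,.05,.1,.08)
rect('tt',470,240,525,295,.08,.11,.098)
c1=cv2.resize(im[190:330,160:340],None,fx=4,fy=4,interpolation=cv2.INTER_CUBIC); cv2.imwrite('pics/c1.png',c1)
E
```

```text
jar [0.543 0.053 0.139]
stand_mould [0.411 0.328 0.065]
bigA [0.291 0.444 0.07 ]
bigB [0.312 0.203 0.066]
tray [ 0.465 -0.29   0.008]
cab [0.781 0.004 0.112]
pot [ 0.738 -0.3    0.007]
tt [ 0.457 -0.539  0.103]
hand [ 0.483  0.052 -0.01 ]
tray ((466.543212890625, -284.77294921875), (194.32679748535156, 153.13043212890625), 7.439518928527832) [[360.0, -221.0], [380.0, -373.0], [573.0, -348.0], [553.0, -196.0]]
cab ((786.2072143554688, 3.6215896606445312), (189.70741271972656, 222.1925048828125), 80.53760528564453) [[661.0, -72.0], [880.0, -108.0], [911.0, 79.0], [692.0, 115.0]]
standmould ((410.2925109863281, 327.77496337890625), (65.6450424194336, 39.311012268066406), 18.07784080505371) [[373.0, 336.0], [385.0, 299.0], [448.0, 319.0], [435.0, 357.0]]
A ((291.0343322753906, 448.1171569824219), (83.50567626953125, 54.79227828979492), 2.3132717609405518) [[248.0, 474.0], [250.0, 419.0], [334.0, 422.0], [332.0, 477.0]]
B ((313.2103576660156, 202.36036682128906), (85.96136474609375, 52.31000900268555), 8.894057273864746) [[267.0, 222.0], [275.0, 170.0], [360.0, 183.0], [352.0, 235.0]]
jar ((549.5170288085938, 53.202266693115234), (31.154966354370117, 30.95610809326172), 1.0260744094848633) [[534.0, 68.0], [534.0, 37.0], [565.0, 38.0], [565.0, 69.0]]
pot ((725.6432495117188, -294.26031494140625), (92.1502914428711, 143.7622528076172), 1.1138136386871338) [[678.0, -223.0], [681.0, -367.0], [773.0, -365.0], [770.0, -221.0]]
tt ((460.42303466796875, -540.595947265625), (126.25495910644531, 127.5444107055664), 0.9197503924369812) [[396.0, -478.0], [398.0, -605.0], [525.0, -603.0], [523.0, -476.0]]
```

View pics/c1.png

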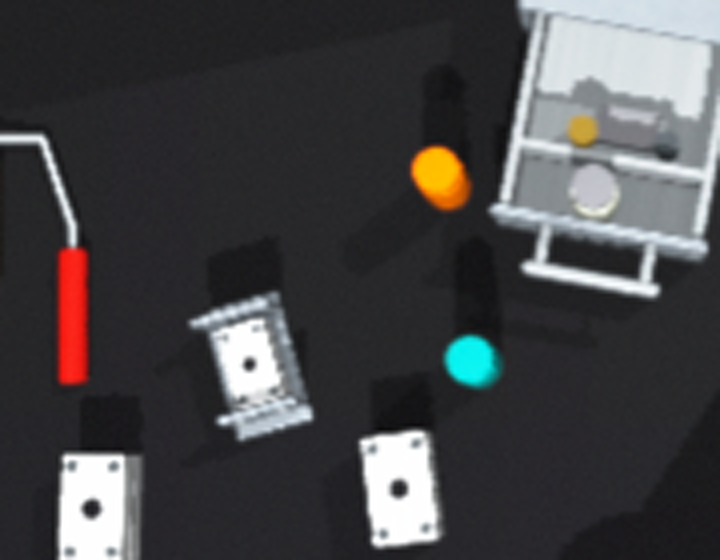

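The crop shows that the mould in the stand (crop 248,362) measures 66 x 39 mm, so it is the small one. The loose blocks are about 84 x 53 mm. The white jar with the grey lid is in the front bay at (595,188). I'll head for the jar now.

Emit:
move_arm(
  offset=[
    [0,0,-0.1],
    [0,0,-0.1],
    [0,0,-0.1],
    [0,0,-0.1],
    [0,0,-0.1],
    [0,0,-0.1],
    [0.25,-0.97,0],
    [0.25,-0.97,0],
  ],
  yaw=[0.89,0.89,0.89,0.89,0.89,0.89,0,0],
  hand=[1,1,1,1,1,1,1,1],
)

```text
time_s: 0.77
tcp_pos: [0.2684, -0.5547, 0.2455]
orientation: [180.0, 0.1, -9.7]
wrist_force: [0.9, 0.8, 0.3]
grip_width: 0.999
grip_force: 0.0
```

Emit:
move_arm(
  offset=[
    [0.25,-0.97,0],
    [0.25,-0.97,0],
    [0.25,-0.97,0],
    [0.25,-0.97,0],
    [0.25,-0.97,0],
    [0.25,-0.97,0],
    [0.25,-0.97,0],
    [0.25,-0.97,0],
  ],
  yaw=[0,0,0,0,0,0,0,0],
  hand=[1,1,1,1,1,1,1,1],
)

```text
time_s: 1.43
tcp_pos: [0.3511, -0.3698, 0.246]
orientation: [-180.0, 0.0, -9.5]
wrist_force: [0.6, 0.6, 0.5]
grip_width: 1.0
grip_force: 0.0
```

Emit:
move_arm(
  offset=[
    [0.25,-0.97,0],
    [0.25,-0.97,0],
    [0.25,-0.97,0],
    [0.25,-0.97,0],
    [0.25,-0.97,0],
    [0.25,-0.97,0],
    [0.25,-0.97,0],
    [0.25,-0.97,0],
  ],
  yaw=[0,0,0,0,0,0,0,0],
  hand=[1,1,1,1,1,1,1,1],
)

```text
time_s: 2.1
tcp_pos: [0.4322, -0.1869, 0.2461]
orientation: [-180.0, 0.0, -9.5]
wrist_force: [-0.6, -0.7, -0.2]
grip_width: 0.996
grip_force: 0.0
```

Emit:
move_arm(
  offset=[
    [0.25,-0.97,0],
    [0.25,-0.97,0],
    [0.25,-0.97,0],
    [0.25,-0.97,0],
    [0.25,-0.97,0],
    [0.25,-0.97,0],
    [0.25,-0.97,0],
    [0.25,-0.97,0],
  ],
  yaw=[0,0,0,0,0,0,0,0],
  hand=[1,1,1,1,1,1,1,1],
)

```text
time_s: 2.77
tcp_pos: [0.5135, -0.0039, 0.246]
orientation: [180.0, 0.1, -9.5]
wrist_force: [0.6, -0.3, -0.2]
grip_width: 0.999
grip_force: 0.0
```

Emit:
move_arm(
  offset=[
    [0.2,-0.97,0],
    [0.2,-0.5,0],
    [0,0,0],
    [0,0,0],
  ],
  yaw=[0,0,0,0],
  hand=[1,1,1,1],
)

```text
time_s: 3.1
tcp_pos: [0.5291, 0.0291, 0.2459]
orientation: [179.9, 0.1, -9.4]
wrist_force: [-0.3, -0.2, -0.5]
grip_width: 0.997
grip_force: 0.0
```

```bash
python3 - <<'E'
from h import *
grab('wrist','w1'); s=manip.read_state(); print(s['tcp_pos'],s['orientation'])
E
```

```text
[0.52886858 0.02781767 0.24598681] [ 1.79901039e+02  5.89497792e-02 -9.56590602e+00]
```

View pics/w1.png

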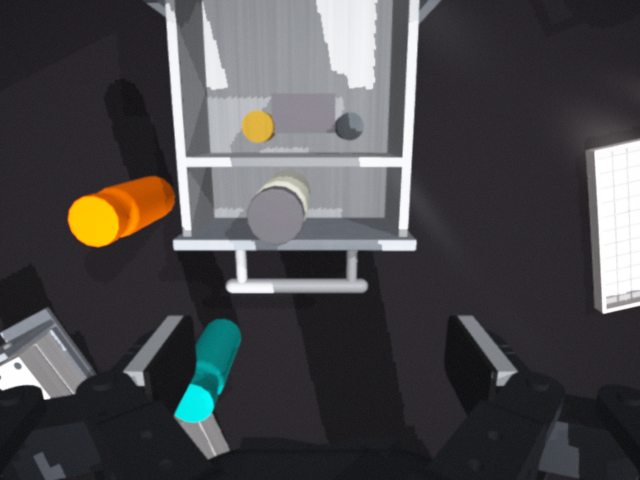

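The wrist view shows the lid at (276,215), the drawer's side walls at columns 183 and 407, the divider at row 161, the front panel at rows 235-250 and the handle from (232,287) to (363,287).

```bash
python3 - <<'E'
from h import *
im,d,p,o=load('w1'); P=cloud('wrist',d,p,o)
lid=((P[...,2]>.128)&(P[...,2]<.146)).astype(np.uint8); lid[:,:200]=0; lid[:,360:]=0; lid[260:]=0;lid[:150]=0
c=max(cv2.findContours(lid,0,2)[0],key=cv2.contourArea)[:,0].astype(float)
q=onplane('wrist',c,.137,p,o)[:,:2]; print('lid',cv2.minEnclosingCircle((q*1000).astype(np.float32)), q.mean(0), np.median(P[lid>0],0))
pt=lambda u,v,z: onplane('wrist',[(u,v)],z,p,o)[0,:2].round(4)
print('front top corners', [pt(*a,.101) for a in((174,237),(416,237),(174,242),(416,242))])
print('handle',[pt(*a,.083) for a in((228,287),(367,287))])
print('walls row200',pt(178,200,.092),pt(187,200,.092),pt(401,200,.092),pt(409,200,.092))
print('div',[pt(*a,.092) for a in((250,157),(250,165),(370,157),(370,165))])
print('floor/front inner', pt(350,217,.022))
print([P[r,330].round(3) for r in (157,161,165,180,200,215,225,238,242,248,287)])
E
```

```text
lid ((551.6851196289062, 52.056800842285156), 17.7114315032959) [0.55128342 0.052426  ] [0.55193398 0.05245987 0.13603837]
front top corners [array([0.5426, 0.1306]), array([ 0.5147, -0.0367]), array([0.5391, 0.1315]), array([ 0.5111, -0.0364])]
handle [array([0.4939, 0.1065]), array([0.4764, 0.0011])]
walls row200 [0.5666 0.1244] [0.5655 0.1181] [ 0.5407 -0.0308] [ 0.5398 -0.0364]
div [array([0.5872, 0.068 ]), array([0.5819, 0.0691]), array([ 0.5737, -0.0132]), array([ 0.5683, -0.0125])]
floor/front inner [0.5199 0.0037]
[array([0.578, 0.014, 0.091]), array([0.575, 0.014, 0.091]), array([0.573, 0.015, 0.091]), array([0.555, 0.016, 0.023]), array([0.538, 0.019, 0.022]), array([0.524, 0.021, 0.021]), array([0.522, 0.022, 0.052]), array([0.522, 0.023, 0.095]), array([0.521, 0.023, 0.1  ]), array([0.517, 0.024, 0.1  ]), array([0.481, 0.029, 0.083])]
```

Emit:
move_arm(
  offset=[
    [0.36,-0.55,0],
    [0.37,-0.56,0],
    [0,0,1],
    [0,0,1],
    [0,0,1],
    [0,0,1],
    [0,0,0],
    [0,0,0],
  ],
  yaw=[0,0,0,0,0,0,0,0],
  hand=[1,1,1,1,1,1,1,1],
)

```text
time_s: 3.82
tcp_pos: [0.551, 0.0517, 0.1457]
orientation: [179.9, 0.2, -9.6]
wrist_force: [0.1, 0.0, 0.0]
grip_width: 1.0
grip_force: 0.0
```

Emit:
move_arm(
  offset=[
    [0,0,0.8],
    [0,0,0.8],
    [0,0,0.8],
    [0,0,0],
    [0,0,0],
    [0,0,0],
    [0,0,0],
    [0,0,0],
  ],
  yaw=[0,0,0,0,0,0,0,0],
  hand=[1,1,1,1,0,0,0,0],
  grip_force=40,
)

```text
time_s: 4.48
tcp_pos: [0.5531, 0.0539, 0.088]
orientation: [-180.0, -0.2, -9.5]
wrist_force: [0.4, 0.2, -0.8]
grip_width: 0.454
grip_force: 0.1
```

Emit:
move_arm(
  offset=[
    [0,0,0],
    [0,0,0],
    [0,0,0],
    [0,0,0],
    [0,0,0],
    [0,0,0],
  ],
  yaw=[0,0,0,0,0,0],
  hand=[0,0,0,0,0,0],
)

```text
time_s: 4.98
tcp_pos: [0.5533, 0.0538, 0.0882]
orientation: [-180.0, -0.2, -9.5]
wrist_force: [-1.2, 0.3, 5.6]
grip_width: 0.426
grip_force: 39.8
```

Emit:
move_arm(
  offset=[
    [0,0,-0.3],
    [0,0,-0.6],
    [0,0,-0.7],
    [0,0,-0.7],
    [0,0,-0.7],
    [0,0,-0.6],
    [0,0,-0.4],
    [0,0,0],
  ],
  yaw=[0,0,0,0,0,0,0,0],
  hand=[0,0,0,0,0,0,0,0],
)

```text
time_s: 5.65
tcp_pos: [0.5532, 0.0541, 0.1888]
orientation: [-179.9, -0.3, -9.5]
wrist_force: [0.4, 0.1, -1.1]
grip_width: 0.426
grip_force: 40.2
```

Emit:
move_arm(
  offset=[
    [0,0.3,0],
    [-0.1,0.6,0],
    [-0.1,0.8,0],
    [-0.1,0.8,0],
    [-0.1,0.8,0],
    [-0.1,0.8,0],
    [-0.1,0.8,0],
    [-0.1,0.8,0],
  ],
  yaw=[0,0,0,0,0,0,0,0],
  hand=[0,0,0,0,0,0,0,0],
)

```text
time_s: 6.32
tcp_pos: [0.5095, -0.0852, 0.1849]
orientation: [180.0, 0.2, -9.5]
wrist_force: [-0.1, 0.3, -1.1]
grip_width: 0.425
grip_force: 40.2
```

Emit:
move_arm(
  offset=[
    [-0.1,0.8,0],
    [-0.1,0.8,0],
    [-0.1,0.8,0],
    [-0.1,0.8,0],
    [-0.1,0.8,0],
    [0,0.8,0],
    [0,0.6,0],
    [0,0.3,0],
  ],
  yaw=[0,0,0,0,0,0,0,0],
  hand=[0,0,0,0,0,0,0,0],
)

```text
time_s: 6.98
tcp_pos: [0.4732, -0.2253, 0.185]
orientation: [179.9, 0.2, -9.7]
wrist_force: [-0.0, -0.5, -0.0]
grip_width: 0.422
grip_force: 40.2
```

Emit:
move_arm(
  offset=[
    [0,0.8,0],
    [0,0.8,0],
    [0,0.3,0],
    [0,0,0],
    [0,0,0],
  ],
  yaw=[0,0,0,0,0],
  hand=[0,0,0,0,0],
)

```text
time_s: 7.4
tcp_pos: [0.4674, -0.2681, 0.1857]
orientation: [-179.9, 0.1, -9.5]
wrist_force: [0.5, 0.4, -1.4]
grip_width: 0.429
grip_force: 40.2
```

```bash
python3 - <<'E'
from h import *
im,d=grab('wrist','w2'); s=manip.read_state(); print(s['tcp_pos'],s['orientation'],s['grip_width'],s['grip_force'],s['wrist_force'])
E
```

```text
[ 0.46781052 -0.26727475  0.18585314] [-1.79886957e+02  5.80022408e-02 -9.37959875e+00] 0.43084997340457054 40.21642029751092 [ 0.42933477  0.54645082 -0.73443295]
```

View pics/w2.png

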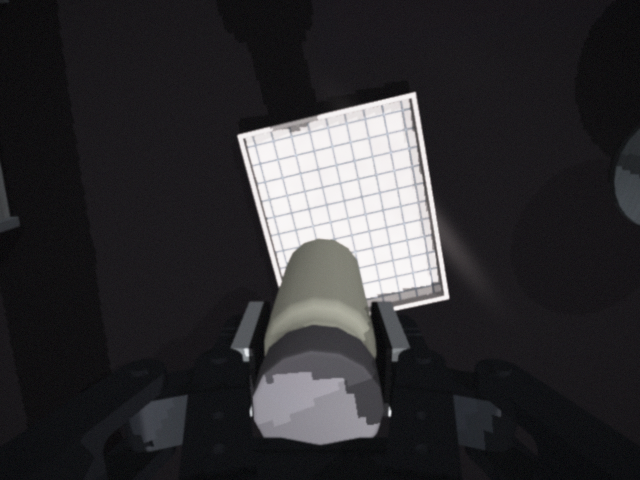

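The wrist view shows the jar held upright and the tray's corners at (238,135), (415,93) and (449,298).

```bash
python3 - <<'E'
from h import *
im,d,p,o=load('w2'); q=onplane('wrist',[(238,135),(415,93),(449,298)],.014,p,o)[:,:2]
print(q, 'centre',(q[0]+q[2])/2, np.linalg.norm(q[0]-q[1]),np.linalg.norm(q[1]-q[2]))
E
```

```text
[[ 0.5417489  -0.22030793]
 [ 0.54948305 -0.3490657 ]
 [ 0.39118813 -0.35939832]] centre [ 0.46646851 -0.28985313] 0.12898984148746268 0.15863178992974702
```

Emit:
move_arm(
  offset=[
    [0.05,0.45,0],
    [0.05,0.45,0],
    [0,0,0.8],
    [0,0,0.8],
    [0,0,0.8],
    [0,0,0.8],
    [0,0,0.6],
    [0,0,0.3],
  ],
  yaw=[0,0,0,0,0,0,0,0],
  hand=[0,0,0,0,0,0,0,0],
)

```text
time_s: 8.12
tcp_pos: [0.4654, -0.292, 0.0818]
orientation: [-180.0, 0.2, -9.5]
wrist_force: [-0.5, -0.4, -1.7]
grip_width: 0.427
grip_force: 40.2
```

Emit:
move_arm(
  offset=[
    [0,0,0.2],
    [0,0,0.1],
    [0,0,0.1],
    [0,0,0],
    [0,0,0],
  ],
  yaw=[0,0,0,0,0],
  hand=[0,0,0,0,0],
)

```text
time_s: 8.53
tcp_pos: [0.4668, -0.292, 0.0745]
orientation: [180.0, -0.1, -9.5]
wrist_force: [-0.8, -0.8, -0.9]
grip_width: 0.429
grip_force: 40.2
```

Emit:
move_arm(
  offset=[
    [0,0,0.1],
    [0,0,0.08],
    [0,0,0],
    [0,0,0],
  ],
  yaw=[0,0,0,0],
  hand=[0,0,0,0],
)

```text
time_s: 8.87
tcp_pos: [0.4664, -0.2917, 0.0694]
orientation: [-180.0, -0.0, -9.5]
wrist_force: [-0.6, 0.6, -1.2]
grip_width: 0.421
grip_force: 40.3
```

Emit:
move_arm(
  offset=[
    [0,0,0.05],
    [0,0,0],
    [0,0,0],
  ],
  yaw=[0,0,0],
  hand=[0,0,0],
)

```text
time_s: 9.12
tcp_pos: [0.4669, -0.2919, 0.0693]
orientation: [180.0, -0.1, -9.5]
wrist_force: [-0.6, 0.3, 5.8]
grip_width: 0.426
grip_force: 40.8
```

Emit:
move_arm(
  offset=[
    [0,0,0],
    [0,0,0],
    [0,0,0],
    [0,0,0],
    [0,0,0],
    [0,0,0],
    [0,0,-0.4],
    [0,0,-0.8],
  ],
  yaw=[0,0,0,0,0,0,0,0],
  hand=[0.6,0.75,0.8,0.8,0.8,0.8,0.8,0.8],
)

```text
time_s: 9.78
tcp_pos: [0.4648, -0.2908, 0.0968]
orientation: [-179.9, 0.3, -9.5]
wrist_force: [0.4, 0.2, -0.2]
grip_width: 0.804
grip_force: 0.0
```

Emit:
move_arm(
  offset=[
    [0,0,-1],
    [0,0,-1],
    [0,0,-1],
    [0,0,-1],
    [0,0,-1],
    [0,0,-1],
    [0,0,0],
  ],
  yaw=[0,0,0,0,0,0,0],
  hand=[0.8,0.8,0.8,0.8,0.8,0.8,0.8],
)

```text
time_s: 10.37
tcp_pos: [0.469, -0.2933, 0.2543]
orientation: [179.8, -0.6, -9.5]
wrist_force: [1.3, -0.4, 0.7]
grip_width: 0.8
grip_force: 0.0
```

```bash
python3 - <<'E'
from h import *
im,d=grab('top','t2'); s=manip.read_state(); print(s['tcp_pos'],s['orientation'])
im,d,p,o=*grab('wrist','w3'),s['tcp_pos'],s['orientation']; P=cloud('wrist',d,p,o)
m=(P[...,2]>.108)&(P[...,2]<.13)&(np.hypot(P[...,0]-.467,P[...,1]+.29)<.06); print('jar top',m.sum(),P[m].mean(0) if m.any() else '')
E
```

```text
[ 0.46786189 -0.2926339   0.25172318] [179.85158127  -0.40383446  -9.47955685]
jar top 2069 [ 0.46624736 -0.29236952  0.11688683]
```

The jar is standing in the tray, with its top at 0.117 m. Next is the mould.

Emit:
move_arm(
  offset=[
    [-0.29,-0.95,0],
    [-0.29,-0.95,0],
    [-0.29,-0.95,0],
    [-0.29,-0.95,0],
    [-0.29,-0.95,0],
    [-0.29,-0.95,0],
    [-0.29,-0.95,0],
    [-0.29,-0.95,0],
  ],
  yaw=[0,0,0,0,0,0,0,0],
  hand=[1,1,1,1,1,1,1,1],
)

```text
time_s: 11.13
tcp_pos: [0.439, -0.0934, 0.247]
orientation: [-180.0, 0.2, -9.5]
wrist_force: [0.8, -0.4, 0.5]
grip_width: 1.005
grip_force: 0.0
```

Emit:
move_arm(
  offset=[
    [-0.29,-0.95,0],
    [-0.29,-0.95,0],
    [-0.29,-0.95,0],
    [-0.29,-0.95,0],
    [-0.29,-0.95,0],
    [-0.29,-0.95,0],
    [-0.29,-0.95,0],
    [-0.29,-0.95,0],
  ],
  yaw=[0,0,0,0,0,0,0,0],
  hand=[1,1,1,1,1,1,1,1],
)

```text
time_s: 11.8
tcp_pos: [0.4131, 0.103, 0.2471]
orientation: [179.9, 0.2, -9.5]
wrist_force: [0.9, -0.7, -0.3]
grip_width: 0.997
grip_force: 0.0
```

Emit:
move_arm(
  offset=[
    [-0.29,-0.95,0],
    [-0.29,-0.95,0],
    [-0.29,-0.95,0],
    [-0.29,-0.95,0],
    [-0.29,-0.95,0],
    [-0.29,-0.95,0],
    [-0.29,-0.95,0],
    [-0.29,-0.95,0],
  ],
  yaw=[0,0,0,0,0,0,0,0],
  hand=[1,1,1,1,1,1,1,1],
)

```text
time_s: 12.47
tcp_pos: [0.3875, 0.2996, 0.2469]
orientation: [179.9, 0.1, -9.5]
wrist_force: [1.3, -0.1, -0.8]
grip_width: 1.004
grip_force: 0.0
```

Emit:
move_arm(
  offset=[
    [0,0,0],
    [0,0,0],
    [0,0,0],
    [0,0,0],
    [0,0,0],
    [0,0,0],
    [0,0,0],
  ],
  yaw=[-0.9,-0.9,-0.9,-0.9,-0.9,0,0],
  hand=[1,1,1,1,1,1,1],
)

```text
time_s: 13.05
tcp_pos: [0.3881, 0.2985, 0.2472]
orientation: [180.0, 0.1, 17.4]
wrist_force: [0.7, -0.8, -0.2]
grip_width: 0.999
grip_force: 0.0
```

```bash
python3 - <<'E'
from h import *
grab('wrist','w4'); s=manip.read_state(); print(s['tcp_pos'],s['orientation'])
E
```

```text
[0.38820704 0.29864527 0.24738071] [1.79968386e+02 1.02008343e-01 1.73888013e+01]
```

View pics/w4.png

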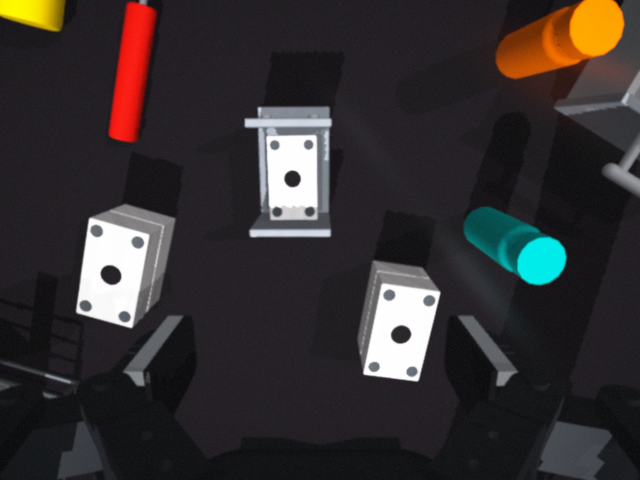

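The wrist view shows the stand's mould at (292,179), with bolts at (275,145), (308,144), (277,212) and (310,212). The larger decoys are at (110,272) and (400,334).

```bash
python3 - <<'E'
from h import *
im,d,p,o=load('w4'); P=cloud('wrist',d,p,o)
print('top z',P[155,292],P[195,292], 'hole',onplane('wrist',[(292,179)],.056,p,o)[0])
m=((P[...,2]>.048)&(P[...,2]<.064)).astype(np.uint8); m[:100]=0;m[240:]=0;m[:,:255]=0;m[:,330:]=0
m=cv2.morphologyEx(m,cv2.MORPH_OPEN,np.ones((9,9)))
c=max(cv2.findContours(m,0,2)[0],key=cv2.contourArea)[:,0].astype(float)
r=cv2.minAreaRect((onplane('wrist',c,.056,p,o)[:,:2]*1000).astype(np.float32)); print(r)
b=onplane('wrist',[(275,145),(308,144),(277,212),(310,212)],.056,p,o)[:,:2]; print(b.mean(0), np.degrees(np.arctan2(*(b[0]+b[1]-b[2]-b[3])[::-1])))
g=cv2.cvtColor(im,6); 
for y in (122,233): 
    xs=np.where(g[y,240:340]>90)[0]+240; print(y,xs.min(),xs.max(),onplane('wrist',[(xs.min(),y),(xs.max(),y)],.076,p,o)[:,:2])
E
```

```text
top z [0.4292497  0.33416657 0.05412261] [0.39973822 0.32531158 0.05643792] hole [0.41171768 0.32887016 0.056     ]
((412.5086975097656, 328.9585876464844), (65.77442932128906, 37.1326789855957), 18.143434524536133)
[0.41191155 0.32851828] 18.15314119453761
122 244 331 [[0.44284317 0.3723976 ]
 [0.46120214 0.31324918]]
233 249 330 [[0.36531951 0.34799992]
 [0.38369497 0.28922153]]
```

Emit:
move_arm(
  offset=[
    [0.64,-0.42,0],
    [0.64,-0.43,0],
    [0,0,0.9],
    [0,0,0.9],
    [0,0,0.9],
    [0,0,0.9],
    [0,0,0.4],
    [0,0,0],
  ],
  yaw=[-0.1,0,0,0,0,0,0,0],
  hand=[1,1,1,1,1,1,1,1],
)

```text
time_s: 13.77
tcp_pos: [0.4111, 0.3278, 0.1457]
orientation: [179.9, 0.3, 18.1]
wrist_force: [-1.5, -0.1, 0.1]
grip_width: 1.002
grip_force: 0.0
```

Emit:
move_arm(
  offset=[
    [0,0,0],
    [0,0,0],
  ],
  yaw=[0,0],
  hand=[1,1],
)

```text
time_s: 13.93
tcp_pos: [0.4132, 0.3299, 0.1493]
orientation: [-179.9, -0.1, 18.1]
wrist_force: [-0.2, 0.3, -0.1]
grip_width: 0.999
grip_force: 0.0
```

Emit:
move_arm(
  offset=[
    [0,0,0.9],
    [0,0,0.9],
    [0,0,0.9],
    [0,0,0.9],
    [0,0,0.8],
    [0,0,0.4],
    [0,0,0],
    [0,0,0],
  ],
  yaw=[0,0,0,0,0,0,0,0],
  hand=[1,1,1,1,1,1,1,1],
)

```text
time_s: 14.6
tcp_pos: [0.4132, 0.3298, 0.0289]
orientation: [-180.0, -0.1, 18.1]
wrist_force: [0.5, 0.7, -1.0]
grip_width: 0.996
grip_force: 0.0
```

Emit:
move_arm(
  offset=[
    [0,0,0],
    [0,0,0],
    [0,0,0],
    [0,0,0],
    [0,0,0],
    [0,0,0],
    [0,0,0],
    [0,0,0],
  ],
  yaw=[0,0,0,0,0,0,0,0],
  hand=[0,0,0,0,0,0,0,0],
  grip_force=60,
)

```text
time_s: 15.27
tcp_pos: [0.4132, 0.3295, 0.0291]
orientation: [-180.0, -0.1, 18.1]
wrist_force: [0.3, -1.1, 6.2]
grip_width: 0.433
grip_force: 62.3
```

Emit:
move_arm(
  offset=[
    [0,0,0],
    [0,0,0],
    [0,0,0],
  ],
  yaw=[0,0,0],
  hand=[0,0,0],
)

```text
time_s: 15.52
tcp_pos: [0.4132, 0.3296, 0.0292]
orientation: [-180.0, -0.1, 18.1]
wrist_force: [-0.3, -0.6, 6.5]
grip_width: 0.434
grip_force: 62.3
```

Emit:
move_arm(
  offset=[
    [0,0,-0.3],
    [0,0,-0.6],
    [0,0,-1],
    [0,0,-1],
    [0,0,-1],
    [0,0,-1],
    [0,0,-1],
    [0,0,-1],
  ],
  yaw=[0,0,0,0,0,0,0,0],
  hand=[0,0,0,0,0,0,0,0],
)

```text
time_s: 16.18
tcp_pos: [0.4116, 0.3282, 0.2013]
orientation: [180.0, 0.1, 18.1]
wrist_force: [1.0, -0.1, -3.6]
grip_width: 0.434
grip_force: 61.1
```

Emit:
move_arm(
  offset=[
    [-0.1,0.4,0],
    [-0.2,0.8,0],
    [-0.18,0.9,0],
    [-0.18,0.9,0],
    [-0.18,0.9,0],
    [-0.18,0.9,0],
    [-0.18,0.9,0],
    [-0.18,0.9,0],
  ],
  yaw=[0,0,0,0,0,0,0,0],
  hand=[0,0,0,0,0,0,0,0],
)

```text
time_s: 16.85
tcp_pos: [0.4296, 0.1591, 0.1991]
orientation: [180.0, 0.2, 18.1]
wrist_force: [1.2, -0.4, -3.9]
grip_width: 0.431
grip_force: 61.3
```

Emit:
move_arm(
  offset=[
    [-0.18,0.9,0],
    [-0.18,0.9,0],
    [-0.18,0.9,0],
    [-0.18,0.9,0],
    [-0.18,0.9,0],
    [-0.18,0.9,0],
    [-0.18,0.9,0],
    [-0.18,0.9,0],
  ],
  yaw=[0,0,0,0,0,0,0,0],
  hand=[0,0,0,0,0,0,0,0],
)

```text
time_s: 17.52
tcp_pos: [0.4509, -0.0225, 0.1991]
orientation: [-179.9, 0.2, 18.1]
wrist_force: [0.8, 0.3, -3.1]
grip_width: 0.432
grip_force: 61.3
```

Emit:
move_arm(
  offset=[
    [-0.18,0.9,0],
    [-0.18,0.9,0],
    [-0.1,0.5,0],
    [0,0.2,0],
    [0,0,0],
    [0,0,0],
    [0,0,0],
    [0,0,0],
  ],
  yaw=[0,0,0,0,-0.8,-0.8,-0.8,-0.8],
  hand=[0,0,0,0,0,0,0,0],
)

```text
time_s: 18.18
tcp_pos: [0.4601, -0.0828, 0.1996]
orientation: [-179.9, 0.1, 37.6]
wrist_force: [-1.0, 0.2, -4.5]
grip_width: 0.434
grip_force: 61.3
```

Emit:
move_arm(
  offset=[
    [0,0,0],
    [0,0,0],
    [0,0,0],
    [0,0,0],
    [0,0,0],
    [0,0,0],
    [0,0,0],
    [0,0,0],
  ],
  yaw=[-0.9,-0.9,-0.9,-0.9,-0.9,-0.9,-0.9,-0.9],
  hand=[0,0,0,0,0,0,0,0],
)

```text
time_s: 18.85
tcp_pos: [0.4601, -0.0829, 0.1996]
orientation: [-179.8, -0.0, 80.9]
wrist_force: [0.1, -0.6, -3.6]
grip_width: 0.432
grip_force: 61.3
```

```bash
python3 - <<'E'
from h import *
s=manip.read_state(); print(s['tcp_pos'],s['orientation'],s['joint_pos'],s['grip_width'],s['grip_force'],s['wrist_force'])
E
```

```text
[ 0.46005642 -0.08287685  0.19961403] [-1.79843697e+02 -1.99155788e-02  8.08665252e+01] [ 30.56515836  24.38082819 -32.12798149 112.32298663  17.08955782
  48.12386171 -19.96838213] 0.43225379059112073 61.26568794250488 [ 0.05471491 -0.5746265  -3.59344699]
```

Emit:
move_arm(
  offset=[
    [0,0,0.5],
    [0,0,1],
    [0,0,1],
    [0,0,1],
    [0,0,1],
    [0,0,1],
    [0,0,0.8],
    [0,0,0.4],
  ],
  yaw=[0,0,0,0,0,0,0,0],
  hand=[0,0,0,0,0,0,0,0],
)

```text
time_s: 19.52
tcp_pos: [0.459, -0.0826, 0.0303]
orientation: [-179.7, -0.0, 80.6]
wrist_force: [-0.0, 0.0, -3.7]
grip_width: 0.431
grip_force: 61.1
```

Emit:
move_arm(
  offset=[
    [0,0,0.1],
    [0,0,0.1],
    [0,0,0.05],
    [0,0,0],
    [0,0,0],
  ],
  yaw=[0,0,0,0,0],
  hand=[0,0,0,0,0],
)

```text
time_s: 19.93
tcp_pos: [0.4619, -0.0836, 0.0275]
orientation: [179.9, -0.0, 80.5]
wrist_force: [-0.0, -0.1, -4.0]
grip_width: 0.435
grip_force: 61.1
```

Emit:
move_arm(
  offset=[
    [0,0,0.08],
    [0,0,0.08],
    [0,0,0],
    [0,0,0],
  ],
  yaw=[0,0,0,0],
  hand=[0,0,0,0],
)

```text
time_s: 20.27
tcp_pos: [0.4619, -0.0838, 0.0232]
orientation: [179.9, 0.0, 80.5]
wrist_force: [0.7, -1.2, -0.9]
grip_width: 0.433
grip_force: 61.5
```

Emit:
move_arm(
  offset=[
    [0,0,0.04],
    [0,0,0],
    [0,0,0],
  ],
  yaw=[0,0,0],
  hand=[0,0,0],
)

```text
time_s: 20.52
tcp_pos: [0.4619, -0.0838, 0.0231]
orientation: [179.9, 0.0, 80.5]
wrist_force: [-0.3, -0.7, 9.2]
grip_width: 0.43
grip_force: 62.9
```

Emit:
move_arm(
  offset=[
    [0,0,0],
    [0,0,0],
    [0,0,0],
    [0,0,0],
    [0,0,0],
    [0,0,0],
    [0,0,-0.4],
    [0,0,-0.8],
  ],
  yaw=[0,0,0,0,0,0,0,0],
  hand=[0.6,0.8,1,1,1,1,1,1],
)

```text
time_s: 21.18
tcp_pos: [0.4598, -0.0833, 0.0505]
orientation: [-179.7, 0.0, 80.6]
wrist_force: [0.5, -0.5, -0.2]
grip_width: 0.997
grip_force: 0.0
```

Emit:
move_arm(
  offset=[
    [0,0,-1],
    [0,0,-1],
    [0,0,-1],
    [0,0,-1],
    [0,0,-1],
    [0,0,-1],
    [0,0,-0.3],
    [0,0,0],
  ],
  yaw=[0,0,0,0.9,0.9,0.9,0.9,0.9],
  hand=[1,1,1,1,1,1,1,1],
)

```text
time_s: 21.85
tcp_pos: [0.4628, -0.0837, 0.2118]
orientation: [179.7, -0.1, 53.3]
wrist_force: [0.2, 0.0, 0.1]
grip_width: 1.002
grip_force: 0.0
```

Emit:
move_arm(
  offset=[
    [0,0,0],
    [0,0,0],
    [0,0,0],
    [0,0,0],
    [0,0,0],
    [0,0,0],
    [0,0,0],
    [0,0,0],
  ],
  yaw=[0.9,0.9,0.9,0.9,0.9,0.9,0.9,0.9],
  hand=[1,1,1,1,1,1,1,1],
)

```text
time_s: 22.52
tcp_pos: [0.461, -0.0835, 0.2091]
orientation: [-180.0, 0.0, 10.1]
wrist_force: [-0.7, -0.6, 0.5]
grip_width: 0.997
grip_force: 0.0
```

Emit:
move_arm(
  offset=[
    [0,0,0],
    [0,0,0],
    [0,0,0],
    [0,0,0],
    [0,0,0],
    [0,0,0],
  ],
  yaw=[0.9,0.9,0.9,0.6,0,0],
  hand=[1,1,1,1,1,1],
)

```text
time_s: 23.02
tcp_pos: [0.4612, -0.0834, 0.2092]
orientation: [180.0, 0.0, -9.4]
wrist_force: [0.5, 0.7, -0.3]
grip_width: 0.997
grip_force: 0.0
```

```bash
python3 - <<'E'
from h import *
im,d=grab('wrist','w5'); s=manip.read_state(); p,o=s['tcp_pos'],s['orientation']; print(p,o,s['joint_pos'])
P=cloud('wrist',d,p,o)
m=((P[...,2]>.043)&(P[...,2]<.057)&(np.hypot(P[...,0]-.462,P[...,1]+.084)<.06)).astype(np.uint8)
m=cv2.morphologyEx(m,cv2.MORPH_OPEN,np.ones((7,7)))
c=max(cv2.findContours(m,0,2)[0],key=cv2.contourArea)[:,0].astype(float); print(c.min(0),c.max(0),np.median(P[m>0],0))
print(cv2.minAreaRect((onplane('wrist',c,.05,p,o)[:,:2]*1000).astype(np.float32)))
E
```

```text
[ 0.46120596 -0.08347905  0.20920857] [-1.79996442e+02  2.45470379e-02 -9.36726352e+00] [ 14.0020078   21.15352686  -8.71821635 111.9847055    4.26918765
  47.18859845 -96.4096667 ]
[276. 200.] [366. 251.] [ 0.46252361 -0.08426078  0.04920677]
((462.5362854003906, -84.40483093261719), (65.6259765625, 37.939720153808594), 80.64940643310547)
```

View pics/w5.png

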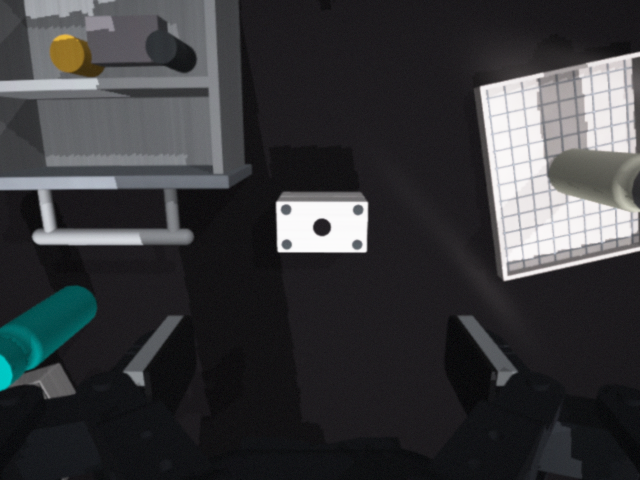

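The wrist view shows the mould standing upright at (322,227), and the measured rectangle is 66 x 38 mm at (0.4625, -0.0844). The bay is empty at (130,130). I'll grip the mould on its short ends.

Emit:
move_arm(
  offset=[
    [0.06,0.03,0.5],
    [0,0,1],
    [0,0,1],
    [0,0,1],
    [0,0,1],
    [0,0,1],
    [0,0,1],
    [0,0,0.6],
  ],
  yaw=[0,0,0,0,0,0,0,0],
  hand=[1,1,1,1,1,1,1,1],
)

```text
time_s: 23.73
tcp_pos: [0.4618, -0.0844, 0.0297]
orientation: [-180.0, 0.2, -9.4]
wrist_force: [-0.3, 0.5, -0.6]
grip_width: 1.004
grip_force: 0.0
```

Emit:
move_arm(
  offset=[
    [0,0,0.4],
    [0,0,0.2],
    [0,0,0],
    [0,0,0],
  ],
  yaw=[0,0,0,0],
  hand=[1,1,1,1],
)

```text
time_s: 24.07
tcp_pos: [0.4633, -0.0847, 0.0173]
orientation: [-180.0, -0.1, -9.5]
wrist_force: [0.5, -0.3, -0.5]
grip_width: 1.0
grip_force: 0.0
```

Emit:
move_arm(
  offset=[
    [0,0,0],
    [0,0,0],
    [0,0,0],
    [0,0,0],
    [0,0,0],
    [0,0,0],
    [0,0,0],
    [0,0,0],
  ],
  yaw=[0,0,0,0,0,0,0,0],
  hand=[0,0,0,0,0,0,0,0],
  grip_force=60,
)

```text
time_s: 24.73
tcp_pos: [0.4636, -0.0848, 0.0181]
orientation: [180.0, -0.1, -9.5]
wrist_force: [-0.1, -0.5, 6.5]
grip_width: 0.766
grip_force: 68.1
```

Emit:
move_arm(
  offset=[
    [0,0,-0.3],
    [0,0,-0.6],
    [0,0,-1],
    [0,0,-1],
    [0,0,-1],
    [0,0,-0.9],
    [0,0,-0.6],
    [0,0,0],
  ],
  yaw=[0,0,0,0,0,0,0,0],
  hand=[0,0,0,0,0,0,0,0],
)

```text
time_s: 25.4
tcp_pos: [0.4643, -0.0849, 0.155]
orientation: [-180.0, -0.4, -9.5]
wrist_force: [0.8, 0.6, -1.9]
grip_width: 0.764
grip_force: 67.8
```

```bash
python3 - <<'E'
from h import *
im,d,p,o=load('w5'); f=lambda L,z: onplane('wrist',L,z,p,o)[:,:2].round(4)
print(f([(33,237),(193,237)],.083), f([(210,88),(30,94)],.092), f([(211,130),(219,130)],.092))
E
```

```text
[[ 0.4939  0.1059]
 [ 0.476  -0.0015]] [[ 0.563  -0.0355]
 [ 0.5794  0.072 ]] [[ 0.5398 -0.0308]
 [ 0.5389 -0.0355]]
```

Emit:
move_arm(
  offset=[
    [0.1,-0.2,0],
    [0.3,-0.6,0],
    [0.4,-0.9,0],
    [0.5,-1,0],
    [0.5,-1,0],
    [0.5,-1,0],
    [0.3,-0.6,0],
    [0.1,-0.28,0],
  ],
  yaw=[0,0,0,0,0,0,0,0],
  hand=[0,0,0,0,0,0,0,0],
)

```text
time_s: 26.07
tcp_pos: [0.5527, 0.0461, 0.1498]
orientation: [-179.9, 0.1, -9.2]
wrist_force: [0.6, -0.1, -4.2]
grip_width: 0.763
grip_force: 67.6
```

Emit:
move_arm(
  offset=[
    [0,0,0],
    [0,0,0],
    [0,0,0],
  ],
  yaw=[0,0,0],
  hand=[0,0,0],
)

```text
time_s: 26.32
tcp_pos: [0.5508, 0.0397, 0.1509]
orientation: [179.9, 0.2, -9.6]
wrist_force: [-0.8, 0.3, -3.4]
grip_width: 0.764
grip_force: 67.6
```

```bash
python3 - <<'E'
from h import *
im,d=grab('wrist','w6'); s=manip.read_state(); p,o=s['tcp_pos'],s['orientation']; print(p,o)
print(s['joint_pos'])
E
```

```text
[0.55108761 0.03970569 0.15127438] [ 1.79886437e+02  1.10528652e-01 -9.62964713e+00]
[  -1.50402266   32.16896617   -7.52852499  103.25489498    5.75940373
   45.08419308 -111.59996285]
```

View pics/w6.png

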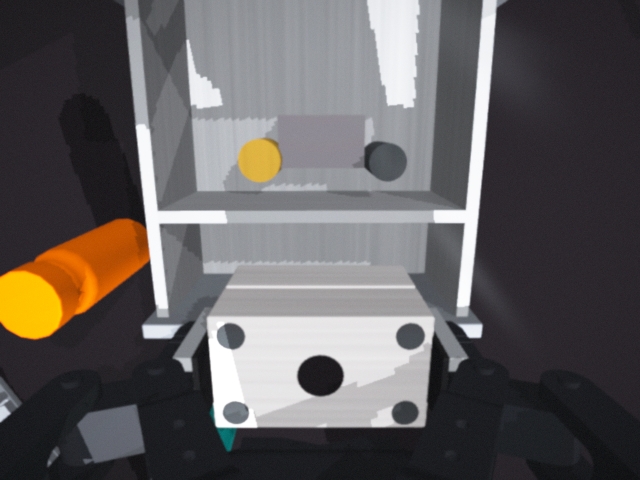

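The wrist view shows the mould held level, with its far bottom edge at row 267 and far top edge at row 317. The divider's near edge is at row 222, and the front panel's corners are at (143,325) and (481,325).

```bash
python3 - <<'E'
from h import *
im,d,p,o=load('w6'); P=cloud('wrist',d,p,o)
a=np.radians(-9.5); R=np.array([[np.cos(a),np.sin(a)],[-np.sin(a),np.cos(a)]])
f=lambda L,z:((onplane('wrist',L,z,p,o)[:,:2]-p[:2])@R.T*1000).round(1).tolist()
zt=np.median(P[340:350,280:350,2]); print('top z',zt, 'tcp rel 0')
print('mould top edge',f([(208,317),(434,317),(211,427),(427,427)],zt))
print('mould low far edge',f([(237,267),(407,267)],zt-.05))
print('divider near',f([(250,222),(400,222),(250,214),(250,210)],.092)); print('sidewalls inner',f([(163,260),(464,260)],.092)); print('front top back/near edge',f([(143,320),(481,320),(143,335)],.101))
g=cv2.cvtColor(im,6); print(g[205:232,310].tolist(), g[315:340,180].tolist())
print('ztest',[P[v,320].round(3).tolist() for v in (214,218,222,226)])
E
```

```text
top z 0.1818730628275952 tcp rel 0
mould top edge [[17.0, 32.0], [16.8, -32.7], [-20.6, 34.1], [-20.8, -33.4]]
mould low far edge [[15.6, 33.1], [15.5, -34.9]]
divider near [[25.5, 33.7], [25.3, -39.0], [29.4, 33.5], [31.4, 33.4]]
sidewalls inner [[6.3, 78.2], [6.0, -72.0]]
front top back/near edge [[-22.2, 88.2], [-22.6, -80.3], [-30.5, 89.2]]
[120, 123, 122, 123, 130, 156, 182, 188, 190, 188, 188, 188, 190, 187, 188, 188, 185, 178, 159, 153, 151, 152, 151, 151, 150, 151, 151] [101, 98, 99, 103, 100, 97, 98, 96, 103, 135, 151, 125, 77, 46, 31, 29, 32, 31, 31, 35, 40, 39, 31, 29, 30]
ztest [[0.579, 0.035, 0.091], [0.578, 0.035, 0.092], [0.576, 0.035, 0.092], [0.558, 0.038, 0.02]]
```

Emit:
move_arm(
  offset=[
    [0.09,-0.1,0],
    [0,0,0.4],
    [0,0,0.7],
    [0,0,0.7],
    [0,0,0.7],
    [0,0,0.7],
    [0,0,0.5],
    [0,0,0.3],
  ],
  yaw=[0,0,0,0,0,0,0,0],
  hand=[0,0,0,0,0,0,0,0],
)

```text
time_s: 27.03
tcp_pos: [0.5537, 0.0434, 0.0497]
orientation: [180.0, 0.2, -9.5]
wrist_force: [0.1, -0.9, -3.6]
grip_width: 0.762
grip_force: 67.7
```

Emit:
move_arm(
  offset=[
    [0,0,0.1],
    [0,0,0.1],
    [0,0,0],
    [0,0,0],
  ],
  yaw=[0,0,0,0],
  hand=[0,0,0,0],
)

```text
time_s: 27.37
tcp_pos: [0.5555, 0.044, 0.0475]
orientation: [-180.0, -0.1, -9.5]
wrist_force: [0.2, -0.7, -2.7]
grip_width: 0.763
grip_force: 67.7
```

Emit:
move_arm(
  offset=[
    [0,0,0.1],
    [0,0,0.08],
    [0,0,0.06],
    [0,0,0],
    [0,0,0],
  ],
  yaw=[0,0,0,0,0],
  hand=[0,0,0,0,0],
)

```text
time_s: 27.78
tcp_pos: [0.5549, 0.044, 0.0408]
orientation: [180.0, 0.0, -9.5]
wrist_force: [-0.1, -0.9, -3.6]
grip_width: 0.76
grip_force: 67.7
```

Emit:
move_arm(
  offset=[
    [0,0,0.05],
    [0,0,0],
    [0,0,0],
  ],
  yaw=[0,0,0],
  hand=[0,0,0],
)

```text
time_s: 28.03
tcp_pos: [0.5552, 0.044, 0.0402]
orientation: [-180.0, -0.0, -9.5]
wrist_force: [-0.7, -0.4, 1.5]
grip_width: 0.767
grip_force: 68.0
```

Emit:
move_arm(
  offset=[
    [0,0,0.04],
    [0,0,0],
    [0,0,0],
  ],
  yaw=[0,0,0],
  hand=[0,0,0],
)

```text
time_s: 28.28
tcp_pos: [0.5558, 0.0439, 0.0401]
orientation: [-180.0, -0.1, -9.5]
wrist_force: [-1.3, 0.9, 7.8]
grip_width: 0.766
grip_force: 69.1
```

Emit:
move_arm(
  offset=[
    [0,0,0],
    [0,0,0],
    [0,0,0],
    [0,0,0],
    [0,0,0],
    [0,0,-0.3],
    [0,0,-0.6],
    [0,0,-0.8],
  ],
  yaw=[0,0,0,0,0,0,0,0],
  hand=[0.85,0.9,0.95,1,1,1,1,1],
)

```text
time_s: 28.95
tcp_pos: [0.5538, 0.0439, 0.0807]
orientation: [180.0, 0.2, -9.5]
wrist_force: [0.2, -0.2, -0.0]
grip_width: 0.998
grip_force: 0.0
```

Emit:
move_arm(
  offset=[
    [0,0,-1],
    [0,0,-1],
    [0,0,-1],
    [0,0,-1],
    [0,0,-1],
    [0,0,-0.6],
    [0,0,0],
    [0,0,0],
  ],
  yaw=[0,0,0,0,0,0,0,0],
  hand=[1,1,1,1,1,1,1,1],
)

```text
time_s: 29.62
tcp_pos: [0.5551, 0.044, 0.2221]
orientation: [-180.0, -0.1, -9.5]
wrist_force: [-0.2, 0.0, -0.6]
grip_width: 1.001
grip_force: 0.0
```

```bash
python3 - <<'E'
from h import *
im,d=grab('wrist','w7'); s=manip.read_state(); p,o=s['tcp_pos'],s['orientation']; print(p,o,s['wrist_force'])
P=cloud('wrist',d,p,o)
m=((P[...,2]>.064)&(P[...,2]<.08)&(np.hypot(P[...,0]-.553,P[...,1]-.043)<.045)).astype(np.uint8)
m=cv2.morphologyEx(m,cv2.MORPH_OPEN,np.ones((7,7)))
c=max(cv2.findContours(m,0,2)[0],key=cv2.contourArea)[:,0].astype(float)
print(np.median(P[m>0],0),np.percentile(P[m>0][:,2],[5,95]),cv2.minAreaRect((onplane('wrist',c,.072,p,o)[:,:2]*1000).astype(np.float32)))
E
```

```text
[0.55436067 0.04386729 0.22083464] [ 1.79986894e+02  4.06727075e-02 -9.47423688e+00] [ 0.36749251  0.05747943 -0.49445374]
[0.55316197 0.04383175 0.06995753] [0.06866695 0.07113468] ((553.4299926757812, 44.33783721923828), (65.35211944580078, 37.66470718383789), 80.53861999511719)
```

View pics/w7.png

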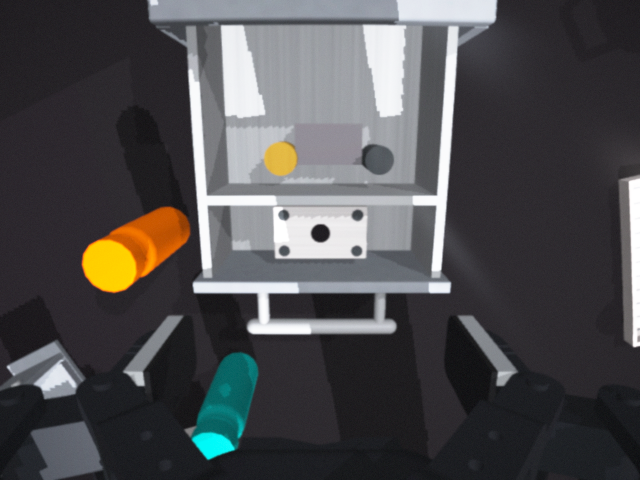

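The wrist view shows the mould upright in the front bay at (320,233), with its top at z 0.070 and square to the bay. The handle is at (322,327) and the teal jar's base is at (240,365).

```bash
python3 - <<'E'
from h import *
im,d,p,o=load('w4'); P=cloud('wrist',d,p,o)
h=cv2.cvtColor(im,cv2.COLOR_BGR2HSV); m=(h[...,0]>80)&(h[...,0]<100)&(h[...,1]>150)&(P[...,2]>.005); Q=P[m]; print('teal',Q.min(0),Q.max(0),np.median(Q[Q[:,2]>.1],0))
im,d,p,o=load('w7'); f=lambda L,z: onplane('wrist',L,z,p,o)[:,:2].round(4)
q=f([(247,327),(397,327)],.083); print(q,q.mean(0)); print('cab front top',f([(150,20),(495,20)],.115))
E
```

```text
teal [0.39829641 0.13047049 0.00506683] [0.4530678  0.31877136 0.38874353] [0.41800088 0.15139604 0.11367368]
[[4.959e-01 1.079e-01]
 [4.780e-01 2.000e-04]] [0.48695 0.05405]
cab front top [[ 0.6964  0.1141]
 [ 0.6656 -0.0706]]
```

Emit:
move_arm(
  offset=[
    [-0.5,0.1,0],
    [-0.8,0.1,0],
    [-1,0.1,0],
    [-1,0.1,0],
    [-0.7,0,0],
    [-0.3,0,0],
    [0,0,0],
    [0,0,0],
  ],
  yaw=[0,0,0,0,0,0,0,0],
  hand=[0,0,0,0,0,0,0,0],
)

```text
time_s: 30.33
tcp_pos: [0.4478, 0.0517, 0.2208]
orientation: [-180.0, -0.0, -9.5]
wrist_force: [0.3, -0.9, 0.0]
grip_width: -0.005
grip_force: 0.0
```

Emit:
move_arm(
  offset=[
    [0,0,0.5],
    [0,0,1],
    [0,0,1],
    [0,0,1],
    [0,0,1],
    [0,0,1],
    [0,0,0.8],
    [0,0,0.3],
  ],
  yaw=[0,0,0,0,0,0,0,0],
  hand=[0,0,0,0,0,0,0,0],
)

```text
time_s: 31.0
tcp_pos: [0.4473, 0.0514, 0.0531]
orientation: [179.9, 0.2, -9.5]
wrist_force: [-1.5, 0.3, 0.4]
grip_width: 0.001
grip_force: 0.0
```

Emit:
move_arm(
  offset=[
    [0.2,0,0],
    [0.2,0,0],
    [0.2,0,0],
    [0.2,0,0],
    [0.2,0,0],
    [0.2,0,0],
    [0.2,0,0],
    [0.2,0,0],
  ],
  yaw=[0,0,0,0,0,0,0,0],
  hand=[0,0,0,0,0,0,0,0],
)

```text
time_s: 31.67
tcp_pos: [0.4868, 0.0452, 0.0564]
orientation: [-180.0, 0.0, -9.5]
wrist_force: [-2.1, 1.7, 2.7]
grip_width: 0.0
grip_force: 1.4
```

Emit:
move_arm(
  offset=[
    [0.25,0,0],
    [0.25,0,0],
    [0.25,0,0],
    [0.25,0,0],
    [0.25,0,0],
    [0.25,0,0],
    [0.25,0,0],
    [0.25,0,0],
  ],
  yaw=[0,0,0,0,0,0,0,0],
  hand=[0,0,0,0,0,0,0,0],
)

```text
time_s: 32.33
tcp_pos: [0.5366, 0.0368, 0.0561]
orientation: [180.0, 0.0, -9.5]
wrist_force: [-2.5, 0.7, 2.0]
grip_width: -0.002
grip_force: 1.5
```

Emit:
move_arm(
  offset=[
    [0.25,0,0],
    [0.25,0,0],
    [0.25,0,0],
    [0.25,0,0],
    [0.25,0,0],
    [0.25,0,0],
    [0.25,0,0],
    [0.25,0,0],
  ],
  yaw=[0,0,0,0,0,0,0,0],
  hand=[0,0,0,0,0,0,0,0],
)

```text
time_s: 33.0
tcp_pos: [0.5859, 0.0285, 0.0561]
orientation: [180.0, 0.0, -9.5]
wrist_force: [-3.1, 0.2, 1.8]
grip_width: 0.001
grip_force: 1.5
```

```bash
python3 - <<'E'
from h import *
im,d=grab('wrist','w8'); im2,_=grab('side','s8'); s=manip.read_state(); print(s['tcp_pos'],s['wrist_force'])
cv2.imwrite('pics/w8b.png',np.hstack([cv2.resize(im,(400,300)),cv2.resize(im2[130:370,150:470],(400,300))]))
E
```

```text
[0.58797493 0.02831704 0.05627429] [ 0.06264809 -0.01504293 -0.42166574]
```

View pics/w8b.png

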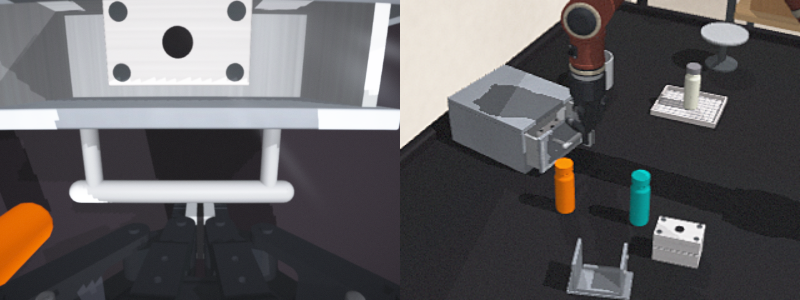

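The drawer is sliding in with the mould upright in its bay, and the jar stands in the tray. I'll keep pushing until the force rises.

Emit:
move_arm(
  offset=[
    [0.2,0,0],
    [0.2,0,0],
    [0.2,0,0],
    [0.2,0,0],
    [0.2,0,0],
    [0.1,0,0],
    [0.1,0,0],
    [0.1,0,0],
  ],
  yaw=[0,0,0,0,0,0,0,0],
  hand=[0,0,0,0,0,0,0,0],
)

```text
time_s: 33.77
tcp_pos: [0.6175, 0.0235, 0.056]
orientation: [-180.0, 0.0, -9.5]
wrist_force: [-2.6, 1.1, 1.0]
grip_width: 0.003
grip_force: 1.4
```

Emit:
move_arm(
  offset=[
    [0.06,0,0],
    [0.06,0,0],
    [0.06,0,0],
    [0.06,0,0],
  ],
  yaw=[0,0,0,0],
  hand=[0,0,0,0],
)

```text
time_s: 34.1
tcp_pos: [0.6205, 0.0229, 0.0559]
orientation: [179.9, 0.4, -9.5]
wrist_force: [-9.6, 1.5, 6.4]
grip_width: 0.002
grip_force: 4.9
```

```bash
python3 - <<'E'
from h import *
im,d=grab('wrist','w9'); s=manip.read_state(); p,o=s['tcp_pos'],s['orientation']; P=cloud('wrist',d,p,o)
e=np.array([.986,-.165]); print(p,s['wrist_force'])
for v in range(100,340,12): q=P[v,250]; print(v,q.round(3),((q[:2]-[.681,.0217])@e).round(4))
E
```

```text
[0.62042187 0.02293035 0.05591301] [-7.47388139  0.8189656   4.65078315]
100 [0.696 0.024 0.114] 0.014
112 [0.693 0.024 0.114] 0.0118
124 [0.691 0.025 0.114] 0.0097
136 [0.689 0.025 0.115] 0.0075
148 [0.687 0.025 0.114] 0.0052
160 [0.685 0.026 0.114] 0.003
172 [0.682 0.026 0.114] 0.0006
184 [0.679 0.029 0.1  ] -0.0034
196 [0.676 0.03  0.1  ] -0.0062
208 [ 0.658  0.05  -0.001] -0.0275
220 [ 0.652  0.051 -0.   ] -0.0332
232 [ 0.646  0.053 -0.001] -0.0394
244 [0.641 0.054 0.   ] -0.045
256 [ 0.634  0.056 -0.002] -0.0517
268 [0.629 0.056 0.   ] -0.0571
280 [ 0.622  0.058 -0.001] -0.0638
292 [0.645 0.04  0.078] -0.0388
304 [0.642 0.04  0.082] -0.0412
316 [0.639 0.041 0.082] -0.0446
328 [ 0.597  0.063 -0.001] -0.0901
```

Emit:
move_arm(
  offset=[
    [0.06,0,0],
    [0.06,0,0],
    [0,0,0],
    [0,0,0],
  ],
  yaw=[0,0,0,0],
  hand=[0,0,0,0],
)

```text
time_s: 34.48
tcp_pos: [0.6204, 0.0229, 0.0557]
orientation: [179.9, 0.7, -9.4]
wrist_force: [-11.9, 1.6, 7.9]
grip_width: -0.001
grip_force: 6.2
```

The drawer no longer moves as the force rises, so it is at its stop. I'll back away and check everything.

Emit:
move_arm(
  offset=[
    [-0.3,0,0],
    [-0.7,0,0],
    [-0.9,0,0],
    [-0.9,0,0],
    [-0.5,0,-0.5],
    [0,0,-1],
    [0,0,-1],
    [0,0,-1],
  ],
  yaw=[0,0,0,0,0,0,0,0],
  hand=[0,0,0,0,0,0,0,0],
)

```text
time_s: 35.15
tcp_pos: [0.5463, 0.0353, 0.1451]
orientation: [-180.0, -0.2, -9.5]
wrist_force: [1.2, 0.1, 0.7]
grip_width: 0.004
grip_force: 0.0
```

Emit:
move_arm(
  offset=[
    [0,0,-1],
    [0,0,-1],
    [0,0,-0.5],
    [0,0,0],
    [0,0,0],
  ],
  yaw=[0,0,0,0,0],
  hand=[0,0,0,0,0],
)

```text
time_s: 35.57
tcp_pos: [0.5462, 0.0353, 0.2068]
orientation: [-180.0, -0.2, -9.5]
wrist_force: [0.0, -0.6, -0.8]
grip_width: 0.003
grip_force: 0.0
```

```bash
python3 - <<'E'
from h import *
im,d=grab('wrist','w10'); s=manip.read_state(); p,o=s['tcp_pos'],s['orientation']; P=cloud('wrist',d,p,o)
e=np.array([.986,-.165]); a=(P[...,:2]-[.681,.0217])@e; b=(P[...,:2]-[.681,.0217])@[.165,.986]
m=(abs(P[...,2]-.1)<.004)&(abs(b)<.09)&(a<.02); print(p,'front top strip',np.percentile(a[m],[2,50,98]))
m=(abs(P[...,2]-.081)<.004)&(abs(b)<.04)&(a<-.02); print('bar',np.percentile(a[m],[2,50,98]))
m=(abs(P[...,2]-.114)<.003)&(abs(b)<.08); print('cab edge',np.percentile(a[m],[1]))
im,d=grab('top','t10'); P=cloud('top',d); m=(P[...,2]>.105)&(P[...,2]<.13)&(np.hypot(P[...,0]-.467,P[...,1]+.29)<.06); print('jar',m.sum(),P[m].mean(0))
E
```

```text
[0.54514145 0.03518576 0.20565292] front top strip [-0.0107078  -0.00648904 -0.00208587]
bar [-0.05067724 -0.04524866 -0.02515265]
cab edge [-0.00282613]
jar 103 [ 0.46322081 -0.29018363  0.11867772]
```

The front panel sits flush against the cabinet, with no gap behind it. The jar is standing in the tray.

```bash
python3 -c "
from rig import manip
print(manip.close_job())"
```

```text
the job is handed in; nothing more can be done
None
```

The job is handed in: the jar stands upright in the white tray, the mould was set down upright in the drawer's front bay, and the drawer is shut against its stop, after about 36 s of the 72 s allowed.

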